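# Ballast the probing rig and hold the probe in the drilled brick

## Task

Set exactly two of the three brass nut-shaped weights in the rig's ballast pan and leave the third on the bench. Then lift the probe rod out of its wooden stand and lower it upright through the hole in the guide plate, never touching the rig with the rod, until its tip is about 25 mm down in the hole drilled in the brick below. The program finishes while the gripper is still holding the rod there, hanging free, centred and still; leave the level, the whole brick and the stone chip alone.

Things in the scene. Friction and masses are not known exactly. Their poses are not given: they have to be found in the camera images.
- rig: Fixed rig; origin under its steel base plate, 130 (x) x 280 (y) x 8 mm, z up. -y half: half a brick 100 x 105 mm, top 73 mm above the bench, drilled 31 mm wide, 55 mm deep; over it, on four thin posts (heads to 112 mm), a steel guide plate 124 x 80 x 12 mm, top at 107 mm, with a 24 mm hole on the axis of the brick's hole. +y half: ballast pan.
- guide (a point): Centre of the guide hole at the guide plate's top face, 107 mm above the bench (rig frame 0, -75, 107 mm); z up along the hole. The brick's top is 34 mm below this point, the bottom of its drilled hole 89 mm below.
- pan_floor (a point): Centre of the ballast pan's floor, 50 mm above the bench (rig frame 0, 80, 50 mm), axes as the rig. Open steel tray, inside 100 (x) x 118 (y) mm, walls 4 mm thick and 10 mm high above the floor.
- stand: Fixed plywood stand 64 x 64 x 100 mm tall, origin under its centre; an upright 26 mm hole goes right through; the rod hangs in it.
- rod_grip (a point): Centre of the loose probe rod's grip: a dark steel cylinder 22 mm in diameter, 46 mm tall, ribbed, upright on top of the rod, z up along the rod. At the start it is 129 mm above the bench. Under it a collar, 40 mm in diameter and 6 mm thick (underside 29 mm below this point), rests on the stand's top; a straight 12 mm rod goes on 90 mm below the collar. About 160 g.
- rod_tip (a point): Lower end of the probe rod, on its axis, 119 mm below the grip's centre.
- nut1_mid (a point): Centre (half-way up) of a loose brass weight shaped as a tall hexagon nut: 32 mm across flats, 38 mm tall, with a 14 mm upright hole, about 220 g; two of its flats face its own +x and -x. Stands on the bench. All three are alike.
- nut2_mid (a point): Centre (half-way up) of a loose brass weight shaped as a tall hexagon nut: 32 mm across flats, 38 mm tall, with a 14 mm upright hole, about 220 g; two of its flats face its own +x and -x. Stands on the bench. All three are alike.
- nut3_mid (a point): Centre (half-way up) of a loose brass weight shaped as a tall hexagon nut: 32 mm across flats, 38 mm tall, with a 14 mm upright hole, about 220 g; two of its flats face its own +x and -x. Stands on the bench. All three are alike.
- level: Bystander: orange plastic level 24 x 230 x 44 mm, long along its y, origin under its centre.
- brick: Bystander: whole loose brick 215 x 102 x 65 mm, long along its x, origin under its centre.
- chip: Bystander: grey stone chip 45 x 32 x 22 mm, origin under its centre.

How it is judged:
By the outcome, as a careful person would: the job done as asked, in the order asked, and still so for the second after the job is handed in, while the arm keeps its last pose, push and grip.
It also fails if it takes over 72 s, if anything falls off the work surface, if the arm or the gripper's body presses on something with over 40 N, if the wrist force passes 120 N, or if a joint passes its speed limit or range.

## Robot

A 6-joint arm with a two-finger parallel gripper is mounted at the origin on the work surface. World frame = base frame: x ahead of the robot, y to its left, z up, the work surface at z = 0. Lengths are in m, angles in rad, forces in N, time in s.
With the tool pointing down it reaches from about 0.3 to 0.775 m from the base axis. Payload 14.6 kg.
Tool frame: the origin (TCP) lies at the very end of the fingers, on their centre line; the grasp point (between the pads) lies 19 mm behind it; z points along the fingers, y is the direction in which the jaws open and shut (so a half turn about z gives the same grasp; the last joint's range is limited). The gripper opens to 94 mm and grips with 3 to 60 N. Pads are 16 mm wide; open, the fingers measure 119 mm over their backs; the gripper's body (75 mm by 177 mm) begins 78 mm behind the grasp point.
Start: joints at [-0.067, 0.3, 1.521, -0, 1.321, -0.067], TCP at [0.55, -0, 0.18] pointing down, gripper open.
Joint ranges: [-3.03, 3.03], [-0.79, 2.21], [0.23, 2.52], [-1.04, 4.18], [0, 3.07], [-2.55, 2.55]. Speed limits (rad/s): [2.22, 2.22, 2.57, 3.14, 3.14, 3.14].

## Interface

Orientations are given as [roll, pitch, yaw] about the fixed x, y, z axes, in that order (R = Rz(yaw) Ry(pitch) Rx(roll)).
In Python, from station import ctrl, eyes gives the robot as it stands.
- The arm moves only by the tool jog_arm, never from a script. Its argument "moves" is a list of rows, each a list of 3 entries, a list of its own where there are three numbers: the shift along the world's x, y, z in mm, then the turn, a rotation vector about the world's x, y, z in units of 5 degrees (1.0 is 5 degrees), then the finger opening in mm, from 0 to 94. In form: [[[tx, ty, tz], [wx, wy, wz], jaw], ...]. A call has 1 to 5 rows; each row is the pose to reach, as a shift and turn from the pose commanded when the call began; what a row does not reach only later rows make up. A row lasts 1/12 s, in which the tool goes at most 41.7 mm and 7.16 degrees, less where a joint would pass 70% of its speed; a pose out of reach is approached as far as the arm can. A call with a gripper value outside its range is refused whole. The fingers move at their own pace and stop on an object; "squeeze" is the grip in N (left out, the last holds). Time passes only in rows, so rows that repeat a pose let the fingers close. It gives the time, the measured TCP pose, the force and the opening at its end, in the units of the state.
- ctrl.get_obs(): the state, without advancing time (a new reading comes with each control period).
- eyes.camera(name): name is "scene" or "side" or "wrist"; returns a dict with "frame" (480x640x3 uint8, red, green, blue), "vertical_fov" (degrees; the focal length in pixels is half the picture's height over the tangent of half this angle, whatever the lens; pixels are square), "cx", "cy" (the principal point, pixels), "eye" and "attitude" of the camera in the world; the wrist camera has in their place "hand_eye" (4x4, takes a point from camera to tool coordinates, whose origin is the TCP and whose axes are the flange's). Camera axes: x right, y down, z forward; pixel columns grow to the right and rows downward; lengths in m; the calibration is good to about 2 mm. A picture is of the moment at which its call begins: read the wrist's pose just before it. There is no depth.
- ctrl.hand_in(): hands the job in, once; it reports no verdict.
The state is a dict: "time_s": time; "qpos": joint angles; "joint_vel": joint speeds; "tau": joint torques, N m; "ee_pos": TCP position; "eef_rot": TCP orientation; "force": force on the tool from outside, world axes, zero at the start; "moment": the same for the moment, N m; "grip_width": finger opening in m.
Only numpy, scipy, OpenCV 4.12 (cv2) and the standard library are available. Lean on these libraries where they do the work, as an engineer would, in place of code of your own. Each camera call takes 0.05 s, during which the arm holds its last target.

## Working session

There is one attempt and no reset: what is moved stays moved. The work goes in short steps, Python scripts to look and compute and a tool call to move; the robot and the scene stay as the last step left them, time stands still between calls to the robot, and variables do not carry over. Pictures are saved under pics/ and viewed, and the job is handed in when it is done.

Besides the shell and the picture viewer there is one more tool, called as name([rows], argument=value, ...), one row to a line, values as JSON. jog_arm: Moves the arm, as the interface text tells. Its arguments: {"type":"object","properties":{"moves":{"type":"array","items":{"type":"array"}},"squeeze":{"type":"number"}},"required":["moves"]}

```bash
ls -la; mkdir -p pics
python3 - <<'E'
from station import ctrl, eyes
import cv2
print(ctrl.get_obs())
for n in ["scene","side","wrist"]:
    c=eyes.camera(n)
    cv2.imwrite(f"pics/{n}0.png",c["frame"][:,:,::-1])
    print(n,{k:v for k,v in c.items() if k!="frame"})
E
```

```text
total 12
drwxr-xr-x  3 agent agent 4096 Dec  6 15:57 .
drwxr-xr-x 23 root  root  4096 Dec  6 15:57 ..
drwxr-xr-x  2 agent agent 4096 Dec  6 15:57 pics
{'time_s': 0.0, 'qpos': array([-6.66489269e-02,  3.00475596e-01,  1.52156816e+00, -2.06718258e-05,
        1.32068236e+00, -6.65634782e-02]), 'joint_vel': array([-0.00057498,  0.00075248, -0.00084191, -0.00157929,  0.00130352,
        0.001379  ]), 'tau': array([-1.53750298e-03, -5.31805658e+01, -3.52735734e+01,  7.07558286e-02,
        2.43994006e-02, -4.79655944e-05]), 'ee_pos': array([ 5.49717944e-01, -1.69569811e-05,  1.79589340e-01]), 'eef_rot': array([-3.14046037e+00, -5.54131337e-05,  1.57071597e+00]), 'force': array([ 1.20893061, -0.20703247, -0.78756552]), 'moment': array([-0.02074676,  0.04856234,  0.00508379]), 'grip_width': 0.09375375923913477}
scene {'vertical_fov': 56.65577926165811, 'cx': 315.5266852308674, 'cy': 242.4970750342064, 'eye': array([ 0.99126929, -0.39083828,  0.79456979]), 'attitude': array([-2.43309972, -0.01047398,  0.82032502])}
side {'vertical_fov': 50.50056888904687, 'cx': 315.0968765171064, 'cy': 241.96776519253018, 'eye': array([0.52647662, 0.82771807, 0.96312277]), 'attitude': array([-2.39156634,  0.02082489, -3.07269538])}
wrist {'vertical_fov': 59.200905361160466, 'cx': 320.1154760778036, 'cy': 237.56114313640995, 'hand_eye': array([[-3.97436883e-04, -9.68661424e-01, -2.48384556e-01,
         7.25190029e-02],
       [ 9.99999819e-01, -4.97393292e-04,  3.39670410e-04,
         5.91697355e-04],
       [-4.52570435e-04, -2.48384376e-01,  9.68661446e-01,
        -2.04529076e-01],
       [ 0.00000000e+00,  0.00000000e+00,  0.00000000e+00,
         1.00000000e+00]])}
```

View pics/scene0.png

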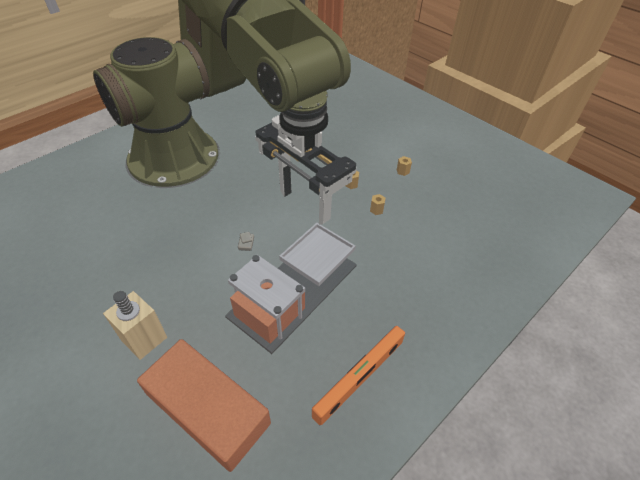

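View pics/side0.png

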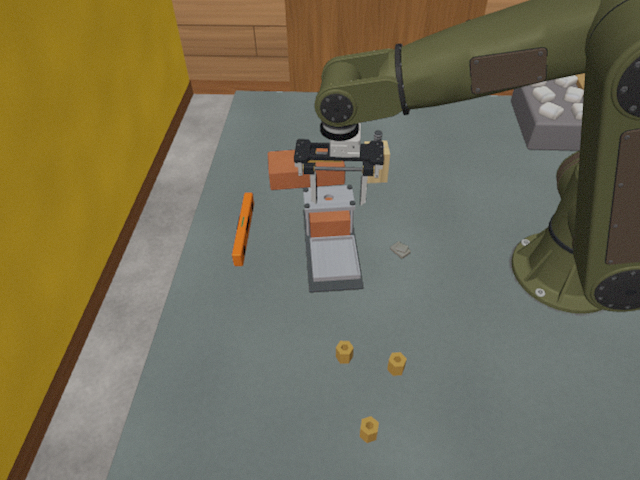

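View pics/wrist0.png

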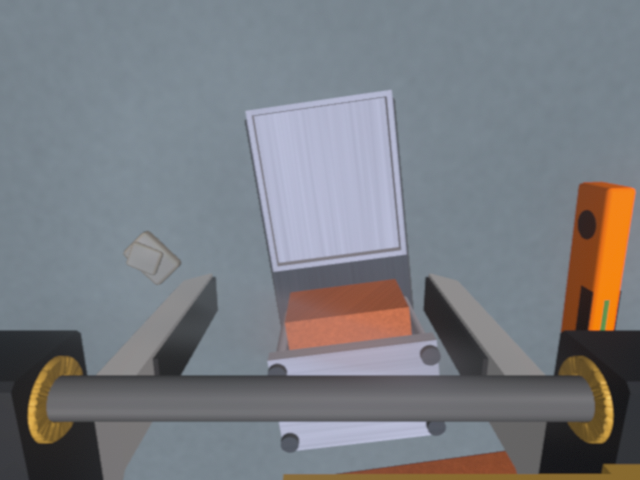

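```bash
cat > h.py <<'E'
from station import ctrl, eyes
import cv2, numpy as np
from scipy.spatial.transform import Rotation as Ro
def cam(n):
    o=ctrl.get_obs(); c=eyes.camera(n)
    f=240/np.tan(np.radians(c["vertical_fov"])/2)
    if n=="wrist":
        T=np.eye(4);T[:3,:3]=Ro.from_euler("xyz",o["eef_rot"]).as_matrix();T[:3,3]=o["ee_pos"]
        T=T@c["hand_eye"]; R,e=T[:3,:3],T[:3,3]
    else: R,e=Ro.from_euler("xyz",c["attitude"]).as_matrix(),c["eye"]
    return dict(img=c["frame"][:,:,::-1].copy(),f=f,cx=c["cx"],cy=c["cy"],R=R,e=e)
def ray(c,u,v):
    d=c["R"]@np.array([(u-c["cx"])/c["f"],(v-c["cy"])/c["f"],1]); return d/np.linalg.norm(d)
def onz(c,u,v,z):
    d=ray(c,u,v); return c["e"]+d*(z-c["e"][2])/d[2]
def tri(c1,p1,c2,p2):
    A=np.zeros((3,3));b=np.zeros(3)
    for c,p in((c1,p1),(c2,p2)):
        d=ray(c,*p);M=np.eye(3)-np.outer(d,d);A+=M;b+=M@c["e"]
    X=np.linalg.solve(A,b); return X,[np.linalg.norm(np.cross(X-c["e"],ray(c,*p)))for c,p in((c1,p1),(c2,p2))]
def proj(c,X):
    p=c["R"].T@(np.asarray(X)-c["e"]); return c["cx"]+c["f"]*p[0]/p[2],c["cy"]+c["f"]*p[1]/p[2]
def st():
    o=ctrl.get_obs(); print("t",round(o["time_s"],2),"pos",np.round(o["ee_pos"]*1000,1),"rot",np.round(np.degrees(o["eef_rot"]),2),"F",np.round(o["force"],1),"w",round(o["grip_width"]*1000,1))
E
python3 - <<'E'
from h import *
s=cam("side");c=cam("scene");w=cam("wrist")
for p in [(344,346),(397,357),(369,423)]: print("nut",onz(s,*p,.038).round(4))
for p in [(352,174),(404,160),(377,199)]: print("nut sc",onz(c,*p,.038).round(4))
print("guide",onz(s,328,197.5,.107),onz(c,266,284.5,.107),tri(s,(328,197.5),c,(266,284.5)))
for p in [(247,112),(392,91),(406,251),(273,270)]: print("pan",onz(w,*p,.06).round(4))
print("grip top",onz(c,120,295,.152), onz(s,378,133,.152))
print("chip",onz(c,246,238,.02))
E
```

```text
nut [0.5244 0.2618 0.038 ]
nut [0.4155 0.2815 0.038 ]
nut [0.473  0.4238 0.038 ]
nut sc [0.4158 0.2854 0.038 ]
nut sc [0.4699 0.4291 0.038 ]
nut sc [0.5216 0.2637 0.038 ]
guide [ 0.57739973 -0.12022213  0.107     ] [ 0.57840367 -0.12326177  0.107     ] (array([ 0.57739579, -0.12247559,  0.10506581]), [np.float64(0.00014335611462020016), np.float64(0.00014335611462011258)])
pan [0.4967 0.0848 0.06  ]
pan [0.6029 0.0995 0.06  ]
pan [ 0.6191 -0.0218  0.06  ]
pan [ 0.5124 -0.0377  0.06  ]
grip top [ 0.45319669 -0.33892868  0.152     ] [ 0.45281354 -0.33627435  0.152     ]
chip [ 0.39304109 -0.04116864  0.02      ]
```

jog_arm([
  [[-13, 40, -3], [0, 0, 0], 94],
  [[-27, 80, -7], [0, 0, 0], 94],
  [[-40, 120, -10], [0, 0, 0], 94],
  [[-53, 160, -14], [0, 0, 0], 94],
  [[-67, 200, -17], [0, 0, 0], 94],
])

```text
time_s: 0.72
ee_pos: [0.4831, 0.1985, 0.1632]
eef_rot: [3.142, -0.0, 1.57]
force: [1.3, 1.0, -0.3]
grip_width: 0.0939
```

jog_arm([
  [[-13, 40, -3], [0, 0, 0], 94],
  [[-13, 40, -3], [0, 0, 0], 94],
  [[-13, 40, -3], [0, 0, 0], 94],
])

```text
time_s: 0.97
ee_pos: [0.4702, 0.2385, 0.1602]
eef_rot: [-3.141, 0.0, 1.574]
force: [-0.8, -0.8, -0.1]
grip_width: 0.0942
```

Run:
```python
from h import *
st()
for n in ["wrist","scene","side"]:
    c=cam(n); cv2.imwrite(f"pics/{n}1.png",c["img"]); np.save(f"{n}1.npy",c,allow_pickle=True)
```

```text
t 0.97 pos [470.2 238.5 160.2] rot [-1.7998e+02  1.0000e-02  9.0200e+01] F [-0.8 -0.8 -0.1] w 94.2
```

View pics/wrist1.png

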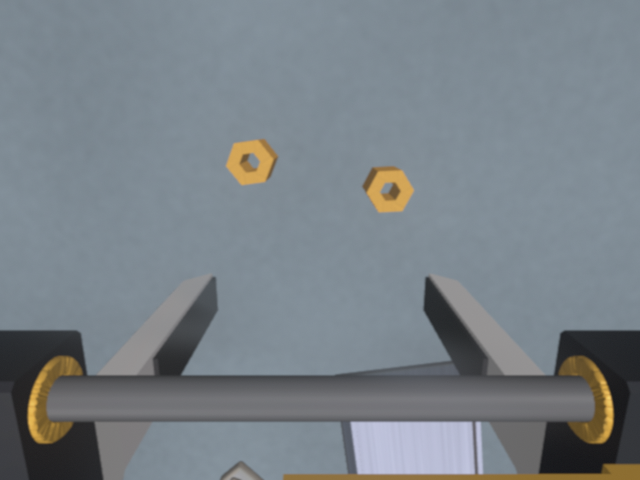

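View pics/side1.png

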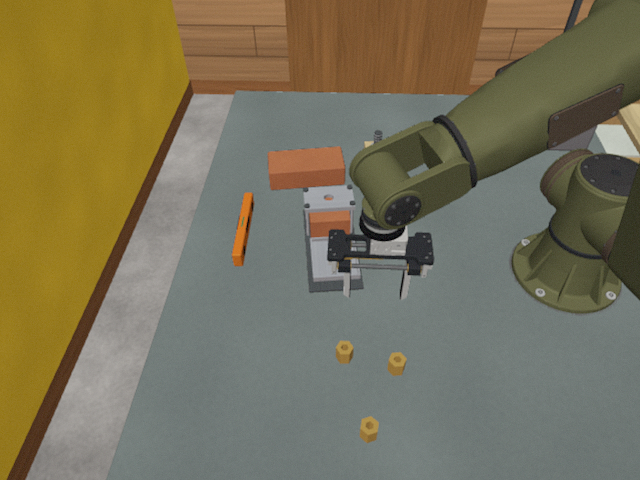

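View pics/scene1.png

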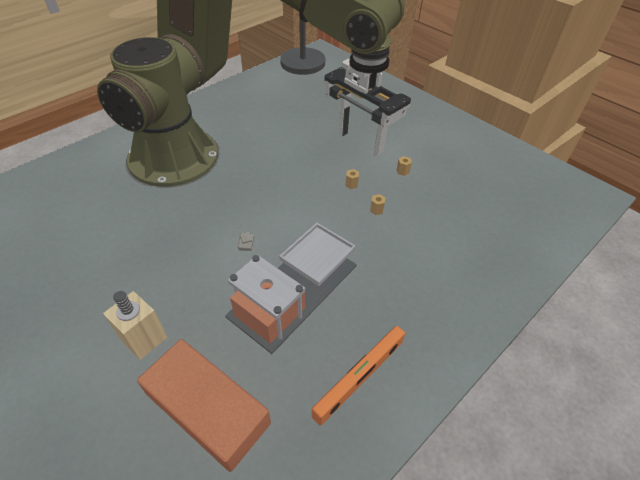

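```bash
cat > nuts.py <<'E'
from h import *
def nuts(c,tag):
    im=c["img"];hsv=cv2.cvtColor(im,cv2.COLOR_BGR2HSV)
    m0=cv2.inRange(hsv,(12,110,80),(28,255,255))
    n,l,s,ce=cv2.connectedComponentsWithStats(m0)
    for i in range(1,n):
        if not 400<s[i,4]<6000 or s[i,1]>300: continue
        comp=(l==i)
        V=hsv[:,:,2]; t=np.percentile(V[comp],70)
        m=(comp&(V>0.88*t)).astype(np.uint8)*255
        m=cv2.morphologyEx(m,cv2.MORPH_OPEN,np.ones((3,3)))
        cs,_=cv2.findContours(m,cv2.RETR_EXTERNAL,cv2.CHAIN_APPROX_NONE)
        k=max(cs,key=cv2.contourArea)
        P=np.array([onz(c,*p,.038)[:2] for p in cv2.convexHull(k)[:,0].astype(float)])*1000
        # width vs angle: min widths at flats
        a=np.radians(np.arange(0,180,.5)); D=np.c_[np.cos(a),np.sin(a)]
        pr=P@D.T; W=np.ptp(pr,axis=0); mid=(pr.max(0)+pr.min(0))/2
        S=[W[k::120][:3].sum() for k in range(120)]
        b=int(np.argmin(S)); 
        A=D[[b,b+120,b+240]]; ctr=np.linalg.lstsq(A,mid[[b,b+120,b+240]],rcond=None)[0]
        print(tag,"px",ce[i].round(1),"ctr",ctr.round(1),"flat dirs",b/2,b/2+60,b/2+120,"widths",W[[b,b+120,b+240]].round(1))
        crop=cv2.resize(im[s[i,1]-10:s[i,1]+s[i,3]+10,s[i,0]-10:s[i,0]+s[i,2]+10],None,fx=5,fy=5); 
        mc=cv2.resize(m[s[i,1]-10:s[i,1]+s[i,3]+10,s[i,0]-10:s[i,0]+s[i,2]+10],(crop.shape[1],crop.shape[0]))
        cv2.imwrite(f"pics/{tag}_{i}.png",np.hstack([crop,cv2.cvtColor(mc,cv2.COLOR_GRAY2BGR)]))
E
python3 - <<'E'
from nuts import *
c=np.load("wrist1.npy",allow_pickle=True).item()
nuts(c,"nw1")
E
ls pics
```

```text
nw1 px [251.1 161.3] ctr [416.7 286.4] flat dirs 38.0 98.0 158.0 widths [31.5 31.3 31.2]
nw1 px [388.1 188.8] ctr [524.9 264.7] flat dirs 33.0 93.0 153.0 widths [31.3 31.5 31.1]
nw1_1.png
nw1_2.png
scene0.png
scene1.png
side0.png
side1.png
wrist0.png
wrist1.png
```

jog_arm([
  [[14, 6, -25], [0, 0, -1.35], 70],
  [[28, 13, -50], [0, 0, -2.7], 70],
  [[42, 19, -75], [0, 0, -4.05], 70],
  [[55, 25, -100], [0, 0, -5.4], 70],
  [[55, 25, -100], [0, 0, -5.4], 70],
])

```text
time_s: 1.53
ee_pos: [0.526, 0.2599, 0.0552]
eef_rot: [-3.137, 0.005, 1.09]
force: [-1.1, -0.4, -1.2]
grip_width: 0.0702
```

Run:
```python
from nuts import *
st()
c=cam("wrist"); cv2.imwrite("pics/wrist2.png",c["img"]); nuts(c,"nw2")
```

```text
t 1.53 pos [526.  259.9  55.2] rot [-179.76    0.3    62.47] F [-1.1 -0.4 -1.2] w 70.2
nw2 px [78.  28.3] ctr [472.2 426.4] flat dirs 52.5 112.5 172.5 widths [25.4 31.7 31.7]Traceback (most recent call last):
  File "<stdin>", line 3, in <module>
  File "nuts.py", line 22, in nuts
    crop=cv2.resize(im[s[i,1]-10:s[i,1]+s[i,3]+10,s[i,0]-10:s[i,0]+s[i,2]+10],None,fx=5,fy=5);
cv2.error: OpenCV(4.12.0) /io/opencv/modules/imgproc/src/resize.cpp:4208: error: (-215:Assertion failed) !ssize.empty() in function 'resize'
```

View pics/wrist2.png

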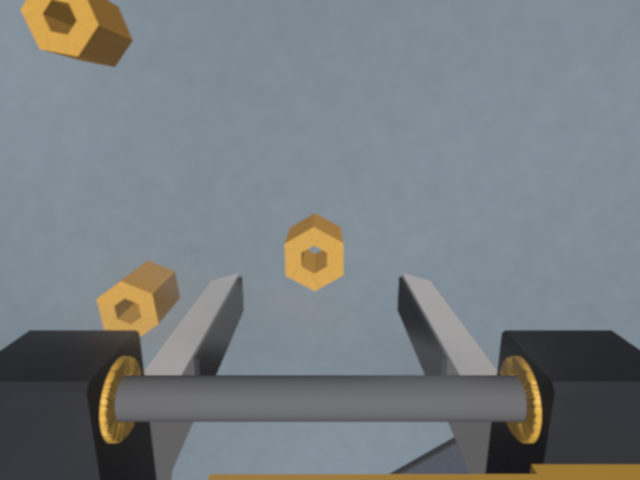

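```bash
sed -i 's/im\[s\[i,1\]-10:/im[max(0,s[i,1]-10):/; s/m\[s\[i,1\]-10:/m[max(0,s[i,1]-10):/; s/,s\[i,0\]-10:/,max(0,s[i,0]-10):/g' nuts.py
python3 - <<'E'
from nuts import *
st()
c=cam("wrist"); nuts(c,"nw2")
st()
E
```

```text
t 1.58 pos [525.9 260.1  57.9] rot [-179.84    0.2    62.91] F [-0.  -0.1  0.6] w 70.4
nw2 px [83.1 27.7] ctr [472.3 426.5] flat dirs 52.0 112.0 172.0 widths [25.3 31.6 31.6]
nw2 px [314.4 251.1] ctr [524.9 264.8] flat dirs 33.0 93.0 153.0 widths [31.8 31.7 31.2]
nw2 px [136.3 298.4] ctr [416.6 286.5] flat dirs 38.5 98.5 158.5 widths [31.9 31.5 31.5]
t 1.63 pos [526.3 260.6  60. ] rot [-1.7994e+02  7.0000e-02  6.3060e+01] F [-0.4 -0.4  1. ] w 70.2
```

jog_arm([
  [[-1, 1, -25], [0, 0, 0], 70],
  [[-1, 1, -45], [0, 0, 0], 70],
  [[-1, 1, -53], [0, 0, 0], 70],
  [[-1, 1, -53], [0, 0, 0], 70],
])

```text
time_s: 1.97
ee_pos: [0.5247, 0.2622, 0.0074]
eef_rot: [-3.141, 0.001, 1.101]
force: [0.2, 0.2, 0.8]
grip_width: 0.07
```

jog_arm([
  [[0, 0, 0], [0, 0, 0], 28],
  [[0, 0, 0], [0, 0, 0], 28],
  [[0, 0, 0], [0, 0, 0], 28],
  [[0, 0, 0], [0, 0, 0], 28],
], squeeze=35)

```text
time_s: 2.3
ee_pos: [0.5256, 0.2631, 0.0085]
eef_rot: [3.141, -0.001, 1.1]
force: [-0.8, -0.7, -0.3]
grip_width: 0.0469
```

jog_arm([
  [[0, 0, 0], [0, 0, 0], 28],
  [[0, 0, 0], [0, 0, 0], 28],
  [[0, 0, 0], [0, 0, 0], 28],
  [[0, 0, 0], [0, 0, 0], 28],
  [[0, 0, 0], [0, 0, 0], 28],
])

```text
time_s: 2.72
ee_pos: [0.5252, 0.263, 0.0076]
eef_rot: [3.141, -0.0, 1.1]
force: [-0.9, 0.2, 3.5]
grip_width: 0.0315
```

jog_arm([
  [[0, 0, 35], [0, 0, 0], 28],
  [[2, -10, 73], [0, 0, 1], 28],
  [[6, -45, 85], [0, 0, 2.4], 28],
  [[12, -85, 85], [0, 0, 3.8], 28],
  [[17, -125, 85], [0, 0, 5.2], 28],
])

```text
time_s: 3.13
ee_pos: [0.5419, 0.1406, 0.0931]
eef_rot: [3.14, -0.0, 1.548]
force: [1.2, -0.5, -3.0]
grip_width: 0.0314
```

jog_arm([
  [[6, -40, 0], [0, 0, 1.2], 28],
  [[12, -80, 0], [0, 0, 1.8], 28],
  [[12, -81, 0], [0, 0, 1.8], 28],
  [[12, -81, 0], [0, 0, 1.8], 28],
])

```text
time_s: 3.47
ee_pos: [0.5537, 0.0587, 0.092]
eef_rot: [-3.141, 0.0, 1.694]
force: [0.2, 0.3, -2.8]
grip_width: 0.0312
```

Run:
```python
from h import *
st()
c=cam("wrist"); cv2.imwrite("pics/wrist3.png",c["img"]);c=cam("scene"); cv2.imwrite("pics/scene3.png",c["img"])
st()
```

```text
t 3.47 pos [553.7  58.7  92. ] rot [-179.96    0.     97.06] F [ 0.2  0.3 -2.8] w 31.2
t 3.57 pos [553.5  61.1  92.1] rot [-1.7996e+02 -1.0000e-02  9.7220e+01] F [-0.7 -1.3 -2. ] w 31.4
```

View pics/wrist3.png

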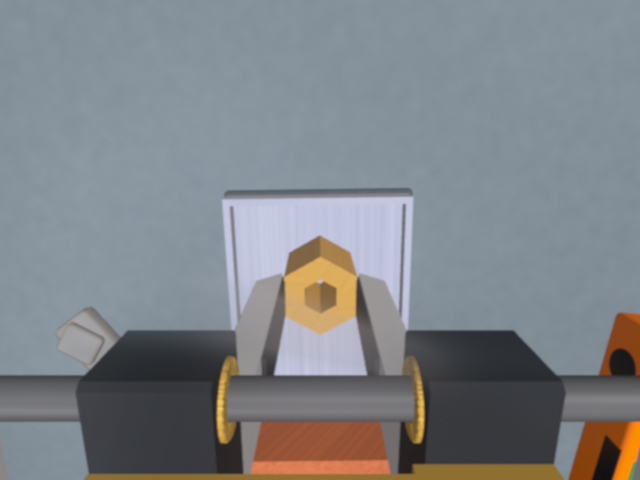

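jog_arm([
  [[0, 0, -18], [0, 0, 0], 28],
  [[0, 0, -28], [0, 0, 0], 28],
  [[0, 0, -33], [0, 0, 0], 28],
  [[0, 0, -33], [0, 0, 0], 28],
  [[0, 0, -33], [0, 0, 0], 28],
])

```text
time_s: 3.98
ee_pos: [0.5536, 0.0613, 0.0593]
eef_rot: [-3.141, -0.0, 1.698]
force: [0.2, 0.7, -1.7]
grip_width: 0.0308
```

jog_arm([
  [[0, 0, -1], [0, 0, 0], 31],
  [[0, 0, -1], [0, 0, 0], 50],
  [[0, 0, -1], [0, 0, 0], 50],
  [[0, 0, -1], [0, 0, 0], 50],
  [[0, 0, -1], [0, 0, 0], 50],
])

```text
time_s: 4.4
ee_pos: [0.5539, 0.0607, 0.0587]
eef_rot: [3.141, 0.0, 1.697]
force: [-0.4, -0.6, -0.8]
grip_width: 0.05
```

Run:
```python
from h import *
st()
c=cam("wrist"); cv2.imwrite("pics/wrist4.png",c["img"])
```

```text
t 4.4 pos [553.9  60.7  58.7] rot [179.97   0.    97.26] F [-0.4 -0.6 -0.8] w 50.0
```

View pics/wrist4.png

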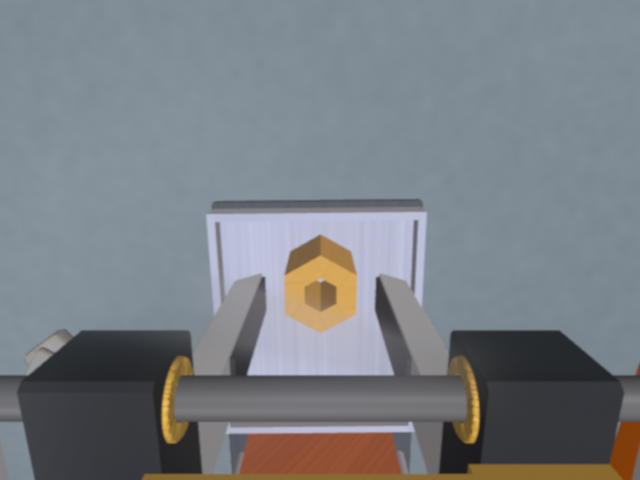

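jog_arm([
  [[0, 0, 38], [0, 0, 0], 50],
  [[-15, 28, 45], [0, 0, -1], 60],
  [[-35, 63, 45], [0, 0, -2.3], 70],
  [[-56, 98, 35], [0, 0, -3.6], 70],
  [[-76, 133, 20], [0, 0, -4.9], 70],
])

```text
time_s: 4.87
ee_pos: [0.479, 0.1924, 0.0807]
eef_rot: [3.139, -0.002, 1.267]
force: [0.6, 0.6, 0.1]
grip_width: 0.0695
```

jog_arm([
  [[-20, 33, -10], [0, 0, -0.9], 70],
  [[-41, 65, -15], [0, 0, -0.9], 70],
  [[-61, 90, -20], [0, 0, -0.9], 70],
  [[-61, 92, -20], [0, 0, -0.9], 70],
  [[-61, 92, -20], [0, 0, -0.9], 70],
])

```text
time_s: 5.28
ee_pos: [0.4176, 0.2841, 0.0596]
eef_rot: [3.142, 0.0, 1.197]
force: [1.1, 0.3, -0.2]
grip_width: 0.0701
```

Run:
```python
from nuts import *
st()
c=cam("wrist"); nuts(c,"nw5"); cv2.imwrite("pics/wrist5.png",c["img"])
st()
```

```text
t 5.28 pos [417.6 284.1  59.6] rot [180.     0.    68.59] F [ 1.1  0.3 -0.2] w 70.1
nw5 px [316.5 253.6] ctr [416.8 286.3] flat dirs 38.0 98.0 158.0 widths [31.7 31.6 31. ]
t 5.33 pos [418.4 283.2  59.8] rot [ 1.7998e+02 -1.0000e-02  6.8510e+01] F [-0.2  0.1  0.5] w 70.2
```

View pics/wrist5.png

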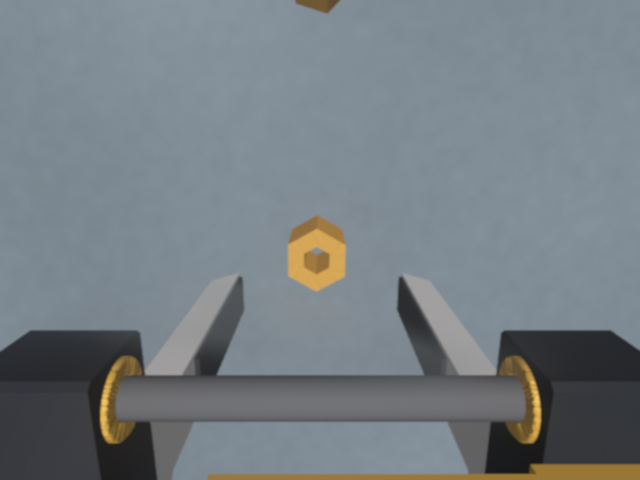

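jog_arm([
  [[-1, 2, -25], [0, 0, 0], 60],
  [[-1, 3, -45], [0, 0, 0], 55],
  [[-1, 3, -52], [0, 0, 0], 50],
  [[-1, 3, -52], [0, 0, 0], 28],
  [[-1, 3, -52], [0, 0, 0], 28],
])

```text
time_s: 5.75
ee_pos: [0.4181, 0.2855, 0.0082]
eef_rot: [3.141, -0.0, 1.193]
force: [0.2, -0.5, 0.9]
grip_width: 0.04
```

jog_arm([
  [[0, 0, 0], [0, 0, 0], 28],
  [[0, 0, 0], [0, 0, 0], 28],
  [[0, 0, 0], [0, 0, 0], 28],
  [[0, 0, 0], [0, 0, 0], 28],
])

```text
time_s: 6.08
ee_pos: [0.4181, 0.2862, 0.0086]
eef_rot: [3.14, -0.001, 1.195]
force: [0.1, -1.9, 5.6]
grip_width: 0.0315
```

jog_arm([
  [[0, 0, 38], [0, 0, 0], 28],
  [[2, -6, 76], [0, 0, 1], 28],
  [[16, -36, 98], [0, 0, 2.2], 28],
  [[34, -72, 103], [0, 0, 3.4], 28],
  [[52, -108, 103], [0, 0, 4.6], 28],
])

```text
time_s: 6.5
ee_pos: [0.4701, 0.178, 0.113]
eef_rot: [3.138, -0.001, 1.601]
force: [1.5, -0.5, -3.5]
grip_width: 0.0314
```

jog_arm([
  [[18, -36, 0], [0, 0, 1.2], 28],
  [[36, -72, 0], [0, 0, 1.2], 28],
  [[54, -108, 0], [0, 0, 1.2], 28],
  [[72, -144, 0], [0, 0, 1.2], 28],
  [[90, -175, 0], [0, 0, 1.2], 28],
])

```text
time_s: 6.92
ee_pos: [0.5594, 0.0012, 0.1107]
eef_rot: [-3.141, 0.0, 1.698]
force: [0.4, 0.9, -2.0]
grip_width: 0.0313
```

jog_arm([
  [[2, 0, -10], [0, 0, 0], 28],
  [[2, 0, -20], [0, 0, 0], 28],
  [[2, 0, -20], [0, 0, 0], 28],
  [[2, 0, -20], [0, 0, 0], 28],
])

```text
time_s: 7.25
ee_pos: [0.5601, 0.0047, 0.0899]
eef_rot: [-3.14, -0.0, 1.7]
force: [0.1, 0.1, -2.0]
grip_width: 0.0309
```

Run:
```python
from nuts import *
st()
c=cam("wrist"); cv2.imwrite("pics/wrist6.png",c["img"])
st()
```

```text
t 7.25 pos [560.1   4.7  89.9] rot [-1.7989e+02 -3.0000e-02  9.7390e+01] F [ 0.1  0.1 -2. ] w 30.9
t 7.3 pos [560.5   4.8  90.6] rot [-1.7997e+02 -1.0000e-02  9.7410e+01] F [ 0.   0.1 -1.6] w 31.4
```

View pics/wrist6.png

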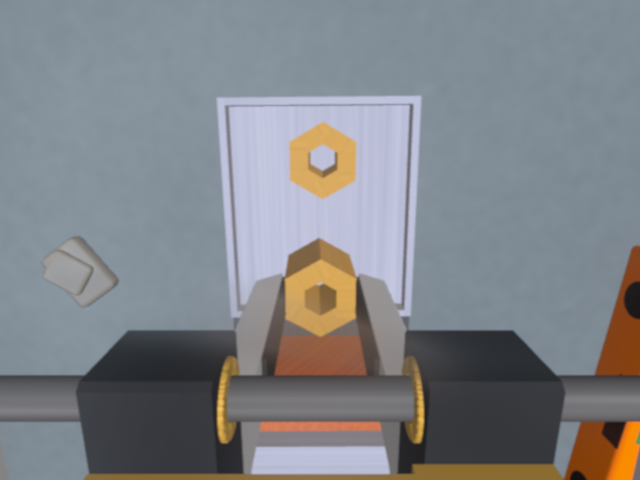

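jog_arm([
  [[0, 2, -18], [0, 0, 0], 28],
  [[0, 2, -27], [0, 0, 0], 28],
  [[0, 2, -31], [0, 0, 0], 28],
  [[0, 2, -32], [0, 0, 0], 28],
  [[0, 2, -32], [0, 0, 0], 28],
])

```text
time_s: 7.72
ee_pos: [0.561, 0.006, 0.0589]
eef_rot: [3.141, -0.0, 1.699]
force: [0.3, 0.7, -1.6]
grip_width: 0.0314
```

jog_arm([
  [[0, 0, 0], [0, 0, 0], 31],
  [[0, 0, 0], [0, 0, 0], 50],
  [[0, 0, 0], [0, 0, 0], 50],
  [[0, 0, 0], [0, 0, 0], 50],
  [[0, 0, 0], [0, 0, 0], 50],
])

```text
time_s: 8.13
ee_pos: [0.5612, 0.0056, 0.0588]
eef_rot: [3.141, 0.0, 1.699]
force: [-0.1, 0.0, -0.9]
grip_width: 0.0496
```

jog_arm([
  [[0, 0, 20], [0, 0, 0], 50],
  [[0, 0, 60], [0, 0, 0], 50],
  [[0, 0, 100], [0, 0, 0], 70],
  [[0, -20, 120], [0, 0, 0], 70],
  [[0, -50, 130], [0, 0, 0], 70],
])

```text
time_s: 8.55
ee_pos: [0.5622, -0.0435, 0.1926]
eef_rot: [3.136, 0.001, 1.702]
force: [0.8, -0.9, -0.5]
grip_width: 0.0664
```

Run:
```python
from nuts import *
st()
c=cam("wrist"); cv2.imwrite("pics/wrist7.png",c["img"])
c=cam("scene"); cv2.imwrite("pics/scene7.png",c["img"])
st()
```

```text
t 8.55 pos [562.2 -43.5 192.6] rot [1.7969e+02 7.0000e-02 9.7490e+01] F [ 0.8 -0.9 -0.5] w 66.4
t 8.65 pos [561.8 -47.2 190.9] rot [1.7979e+02 9.0000e-02 9.7190e+01] F [ 0.   0.6 -0.5] w 69.6
```

View pics/wrist7.png

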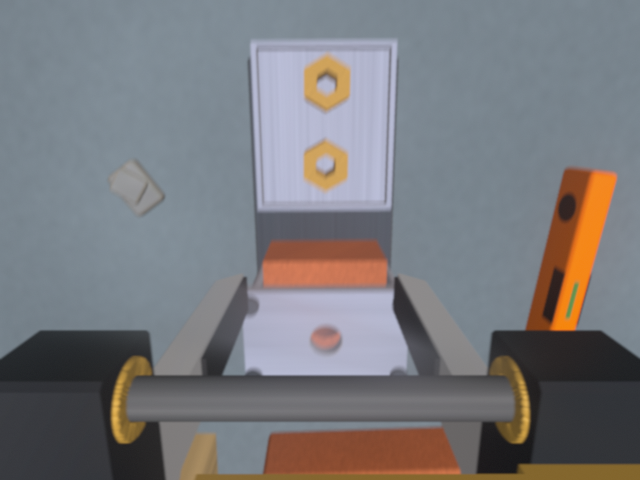

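View pics/scene7.png

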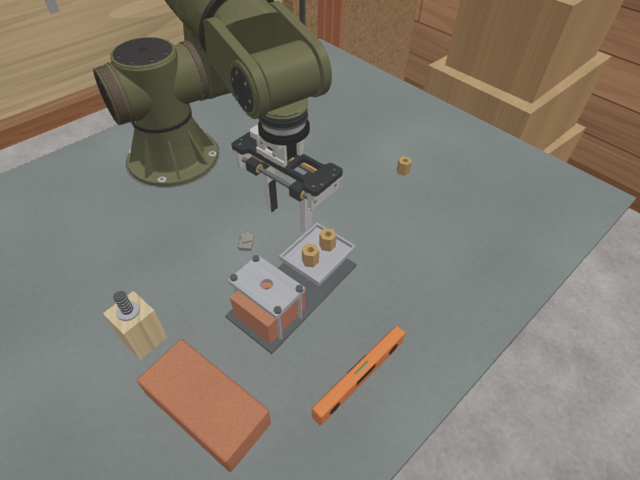

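jog_arm([
  [[5, -30, 20], [0, 0, 0], 70],
  [[10, -70, 30], [0, 0, 0], 80],
  [[10, -70, 30], [0, 0, 0], 94],
  [[10, -70, 30], [0, 0, 0], 94],
  [[10, -70, 30], [0, 0, 0], 94],
])

```text
time_s: 9.07
ee_pos: [0.5708, -0.1137, 0.2177]
eef_rot: [-3.14, -0.001, 1.698]
force: [-0.2, -0.2, 0.4]
grip_width: 0.0923
```

jog_arm([
  [[0, 0, 0], [0, 0, 0], 94],
  [[0, 0, 0], [0, 0, 0], 94],
  [[0, 0, 0], [0, 0, 0], 94],
])

```text
time_s: 9.32
ee_pos: [0.571, -0.1134, 0.2183]
eef_rot: [-3.141, -0.0, 1.7]
force: [-0.0, 0.1, 1.2]
grip_width: 0.0942
```

Run:
```python
from nuts import *
st()
c=cam("wrist"); cv2.imwrite("pics/wrist8.png",c["img"]); np.save("wrist8.npy",c,allow_pickle=True)
st()
```

```text
t 9.32 pos [ 571.  -113.4  218.3] rot [-1.7998e+02 -1.0000e-02  9.7390e+01] F [-0.   0.1  1.2] w 94.2
t 9.37 pos [ 571.  -113.6  218.4] rot [-1.7999e+02 -1.0000e-02  9.7390e+01] F [0.  0.4 0.6] w 93.6
```

View pics/wrist8.png

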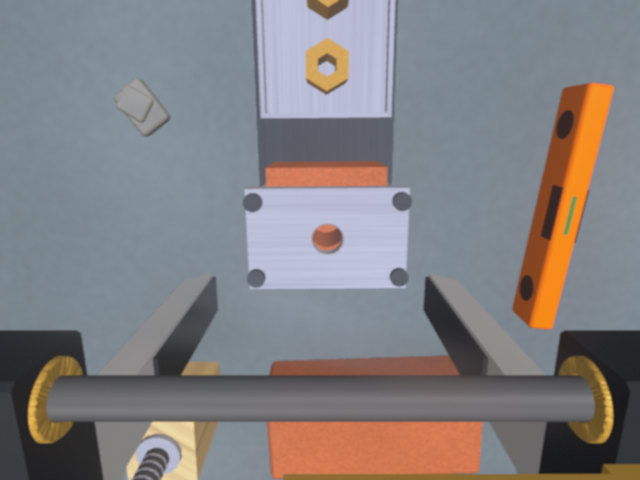

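```bash
cat > hole.py <<'E'
from h import *
def hole(c,u0,v0,r=28,tag=None):
    u0,v0=int(u0),int(v0)
    im=c["img"][v0-r:v0+r,u0-r:u0+r].astype(int)
    hsv=cv2.cvtColor(im.astype(np.uint8),cv2.COLOR_BGR2HSV)
    med=np.median(im.reshape(-1,3),axis=0)
    m=(np.abs(im-med).sum(2)>40).astype(np.uint8)*255
    n,l,s,ce=cv2.connectedComponentsWithStats(m)
    i=l[r,r] or 1+np.argmax(s[1:,4]); m=(l==i).astype(np.uint8)*255
    k=max(cv2.findContours(m,cv2.RETR_EXTERNAL,cv2.CHAIN_APPROX_NONE)[0],key=cv2.contourArea)
    P=np.array([onz(c,p[0]+u0-r,p[1]+v0-r,.107)[:2] for p in k[:,0].astype(float)])*1000
    (x,y),rad=cv2.minEnclosingCircle(P.astype(np.float32))
    e=cv2.fitEllipse(P.astype(np.float32))
    # circle through hull
    print("hole minEnc",round(x,1),round(y,1),"r",round(rad,1),"ell",np.round(e[0],1),np.round(e[1],1),"area r",round(np.sqrt(cv2.contourArea(P.astype(np.float32))/np.pi),1))
    if tag: cv2.imwrite(tag,cv2.resize(np.hstack([im.astype(np.uint8),cv2.cvtColor(m,cv2.COLOR_GRAY2BGR)]),None,fx=6,fy=6,interpolation=cv2.INTER_NEAREST))
E
python3 - <<'E'
from hole import *
c=np.load("wrist8.npy",allow_pickle=True).item()
hole(c,327,238,24,"pics/hole8.png")
g=cv2.cvtColor(c["img"],cv2.COLOR_BGR2HSV)
C=[onz(c,*p,.107)*1000 for p in [(245,187),(410,187),(408,289),(248,288)]]
print(np.round(C,1),np.mean(C,0))
P=[onz(c,*p,.112)*1000 for p in [(252.5,202),(402,201),(256,278),(399,277)]]
print(np.round(P,1),np.mean(P,0))
E
```

```text
hole minEnc 578.4 -122.0 r 12.9 ell [ 578.4 -122.1] [24.7 25.4] area r 12.5
[[ 512.   -90.3  107. ]
 [ 634.5  -74.4  107. ]
 [ 647.7 -154.8  107. ]
 [ 521.2 -170.3  107. ]] [ 578.85033066 -122.43455591  107.        ]
[[ 519.3  -99.9  112. ]
 [ 629.4  -84.9  112. ]
 [ 527.3 -159.2  112. ]
 [ 637.6 -144.1  112. ]] [ 578.3868821  -122.02395824  112.        ]
```

View pics/hole8.png

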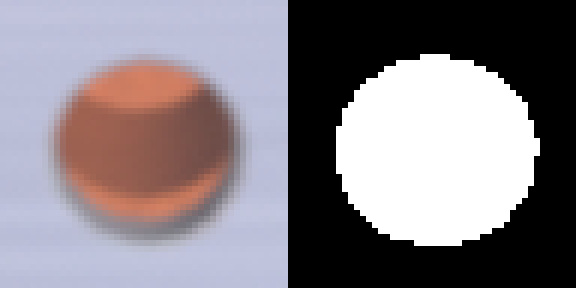

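jog_arm([
  [[-18, -36, 2], [0, 0, 0], 70],
  [[-36, -72, 5], [0, 0, 0], 70],
  [[-54, -108, 10], [0, 0, 0], 70],
  [[-72, -144, 12], [0, 0, 0], 70],
  [[-90, -180, 12], [0, 0, 0], 70],
])

```text
time_s: 9.78
ee_pos: [0.4802, -0.2955, 0.2312]
eef_rot: [3.141, 0.001, 1.699]
force: [0.2, -1.2, 0.8]
grip_width: 0.0708
```

jog_arm([
  [[-18, -36, 2], [0, 0, 0], 70],
  [[-28, -52, 2], [0, 0, 0], 70],
  [[-28, -52, 2], [0, 0, 0], 70],
  [[-28, -52, 2], [0, 0, 0], 70],
  [[-28, -52, 2], [0, 0, 0], 70],
])

```text
time_s: 10.2
ee_pos: [0.4535, -0.3455, 0.2325]
eef_rot: [3.142, -0.0, 1.699]
force: [-0.3, 0.4, 0.4]
grip_width: 0.0698
```

Run:
```python
from nuts import *
st()
for n in ["wrist","scene","side"]:
    c=cam(n); cv2.imwrite(f"pics/{n}9.png",c["img"]); np.save(f"{n}9.npy",c,allow_pickle=True)
st()
```

```text
t 10.2 pos [ 453.5 -345.5  232.5] rot [ 1.800e+02 -1.000e-02  9.736e+01] F [-0.3  0.4  0.4] w 69.8
t 10.35 pos [ 453.7 -345.3  232.6] rot [179.99   0.    97.42] F [0.1 0.7 0.7] w 70.0
```

View pics/wrist9.png

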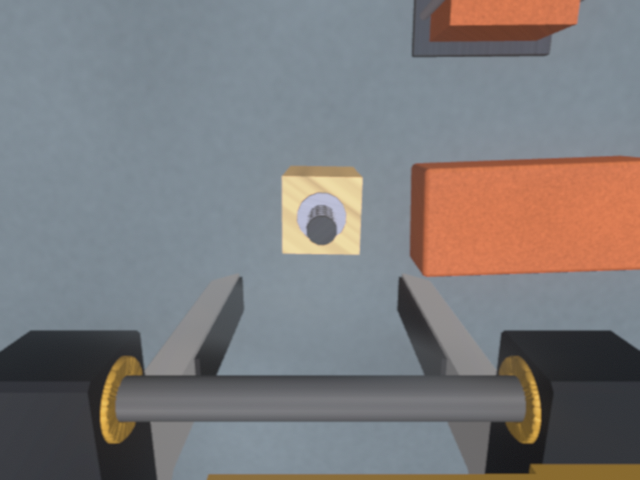

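View pics/side9.png

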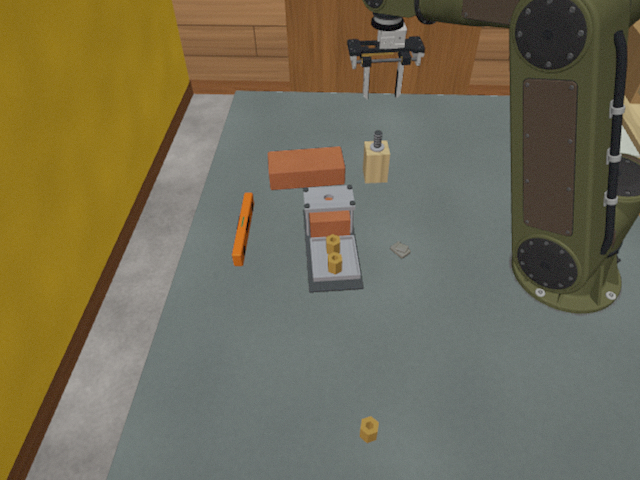

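Run:
```python
from h import *
c=np.load("wrist9.npy",allow_pickle=True).item()
s=np.load("scene9.npy",allow_pickle=True).item();d=np.load("side9.npy",allow_pickle=True).item()
im=c["img"]; cv2.imwrite("pics/z9.png",cv2.resize(im[160:260,270:375],None,fx=6,fy=6))
g=cv2.cvtColor(im,cv2.COLOR_BGR2HSV)
print("top",onz(c,321.5,230,.152)*1000,"collar",onz(c,321.5,215.5,.106)*1000)
S=[onz(c,*p,.1)*1000 for p in [(281.5,177),(362.5,177),(361,254),(282,253.5)]];print(np.round(S,1),np.mean(S,0))
```

```text
top [ 454.62873946 -340.54503884  152.        ] collar [ 454.67732326 -339.55122389  106.        ]
[[ 419.3 -313.9  100. ]
 [ 483.2 -305.7  100. ]
 [ 491.6 -368.9  100. ]
 [ 426.4 -376.9  100. ]] [ 455.13741969 -341.34175757  100.        ]
```

View pics/z9.png

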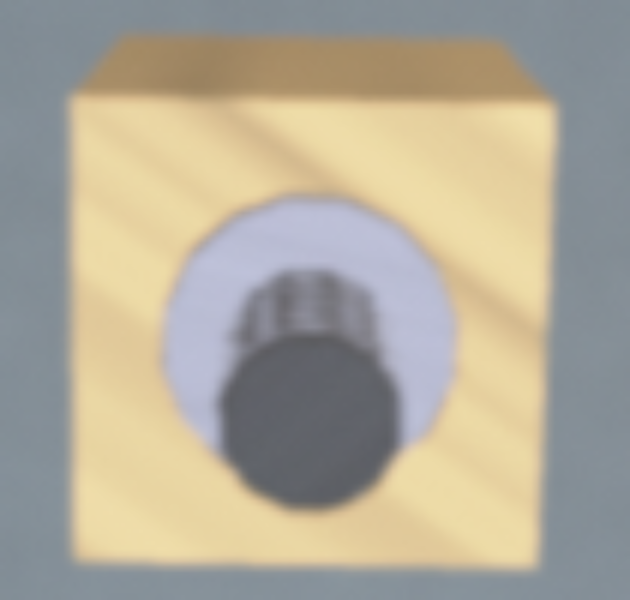

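jog_arm([
  [[1, 5, -35], [0, 0, 0], 50],
  [[1, 5, -60], [0, 0, 0], 44],
  [[1, 5, -60], [0, 0, 0], 44],
  [[1, 5, -60], [0, 0, 0], 44],
])

```text
time_s: 10.68
ee_pos: [0.4542, -0.3406, 0.1725]
eef_rot: [-3.141, -0.001, 1.7]
force: [-0.0, -1.1, 1.4]
grip_width: 0.047
```

Run:
```python
from nuts import *
st()
c=cam("wrist"); cv2.imwrite(f"pics/wrist10.png",c["img"]); np.save("wrist10.npy",c,allow_pickle=True)
st()
```

```text
t 10.68 pos [ 454.2 -340.6  172.5] rot [-1.7994e+02 -7.0000e-02  9.7380e+01] F [-0.  -1.1  1.4] w 47.0
t 10.73 pos [ 454.7 -341.2  173.9] rot [1.7996e+02 4.0000e-02 9.7370e+01] F [-0.2 -0.   0.4] w 45.0
```

View pics/wrist10.png

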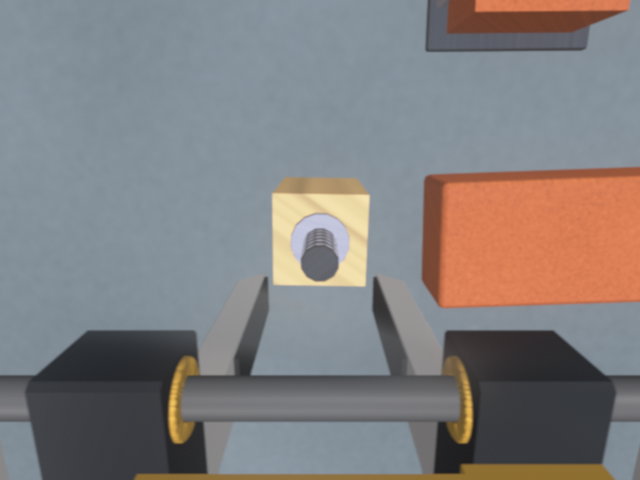

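jog_arm([
  [[0, 0, -25], [0, 0, 0], 44],
  [[0, 0, -45], [0, 0, 0], 44],
  [[0, 0, -57], [0, 0, 0], 44],
  [[0, 0, -60], [0, 0, 0], 44],
  [[0, 0, -60], [0, 0, 0], 44],
])

```text
time_s: 11.15
ee_pos: [0.4543, -0.3415, 0.1132]
eef_rot: [3.141, 0.0, 1.699]
force: [0.1, -0.6, -0.2]
grip_width: 0.0441
```

Run:
```python
from nuts import *
st()
c=cam("wrist"); cv2.imwrite(f"pics/wrist11.png",c["img"]); np.save("wrist11.npy",c,allow_pickle=True)
c0=np.load("wrist10.npy",allow_pickle=True).item()
print(onz(c0,320,262.7,.152)*1000)
st()
```

```text
t 11.15 pos [ 454.3 -341.5  113.2] rot [1.7999e+02 2.0000e-02 9.7330e+01] F [ 0.1 -0.6 -0.2] w 44.1
[ 454.79522816 -340.29139019  152.        ]
t 11.2 pos [ 454.6 -341.7  113.9] rot [1.7994e+02 6.0000e-02 9.7330e+01] F [ 0.5  0.6 -0.3] w 44.1
```

View pics/wrist11.png

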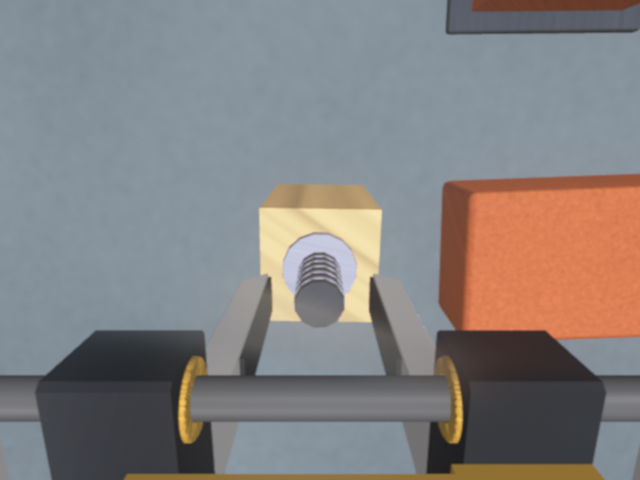

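jog_arm([
  [[0, 1, -2], [0, 0, 0], 44],
  [[0, 1, -2], [0, 0, 0], 15],
  [[0, 1, -2], [0, 0, 0], 15],
  [[0, 1, -2], [0, 0, 0], 15],
  [[0, 1, -2], [0, 0, 0], 15],
], squeeze=40)

```text
time_s: 11.62
ee_pos: [0.4541, -0.3404, 0.1109]
eef_rot: [3.141, 0.0, 1.699]
force: [-0.2, 0.4, 0.7]
grip_width: 0.021
```

jog_arm([
  [[0, 0, 0], [0, 0, 0], 15],
  [[0, 0, 0], [0, 0, 0], 15],
  [[0, 0, 0], [0, 0, 0], 15],
  [[0, 0, 0], [0, 0, 0], 15],
  [[0, 0, 0], [0, 0, 0], 15],
])

```text
time_s: 12.03
ee_pos: [0.4541, -0.3405, 0.1108]
eef_rot: [3.141, 0.0, 1.699]
force: [-1.3, -0.1, 4.6]
grip_width: 0.0211
```

jog_arm([
  [[0, 0, 15], [0, 0, 0], 15],
  [[0, 0, 40], [0, 0, 0], 15],
  [[0, 0, 70], [0, 0, 0], 15],
  [[0, 0, 100], [0, 0, 0], 15],
  [[0, 0, 125], [0, 0, 0], 15],
])

```text
time_s: 12.45
ee_pos: [0.454, -0.3402, 0.2372]
eef_rot: [3.141, 0.0, 1.699]
force: [-0.1, -0.4, -1.1]
grip_width: 0.0209
```

jog_arm([
  [[0, 0, 10], [0, 0, 0], 15],
  [[0, 0, 10], [0, 0, 0], 15],
  [[0, 0, 10], [0, 0, 0], 15],
])

```text
time_s: 12.7
ee_pos: [0.4538, -0.3401, 0.2441]
eef_rot: [-3.141, -0.001, 1.699]
force: [-0.2, -0.6, -1.9]
grip_width: 0.0209
```

Run:
```python
from nuts import *
st()
for n in ["wrist","scene","side"]:
    c=cam(n); cv2.imwrite(f"pics/{n}12.png",c["img"]); np.save(f"{n}12.npy",c,allow_pickle=True)
    im=c["img"]
    X=[.4545,-.3405,.18]; u,v=map(int,proj(c,X)); 
    if n!="wrist": cv2.imwrite(f"pics/{n}12z.png",cv2.resize(im[max(0,v-60):v+70,max(0,u-60):u+60],None,fx=4,fy=4))
st()
```

```text
t 12.7 pos [ 453.8 -340.1  244.1] rot [-1.7995e+02 -6.0000e-02  9.7320e+01] F [-0.2 -0.6 -1.9] w 20.9
t 12.85 pos [ 453.6 -340.   243.5] rot [-1.7988e+02 -1.3000e-01  9.7330e+01] F [-0.8  0.4 -1.5] w 20.9
```

View pics/wrist12.png

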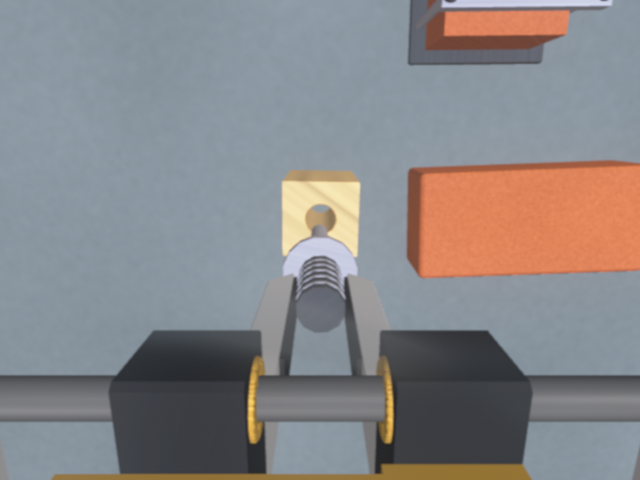

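View pics/scene12z.png

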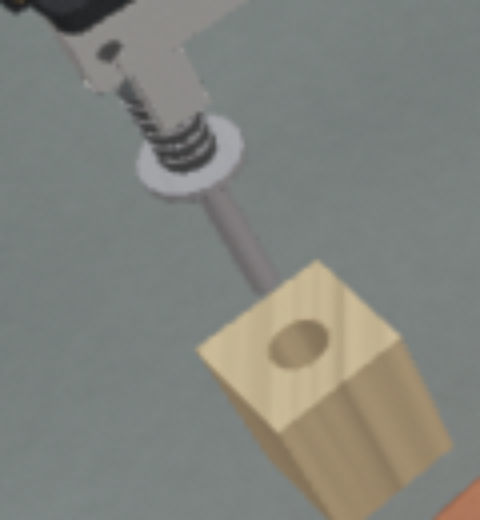

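View pics/side12z.png

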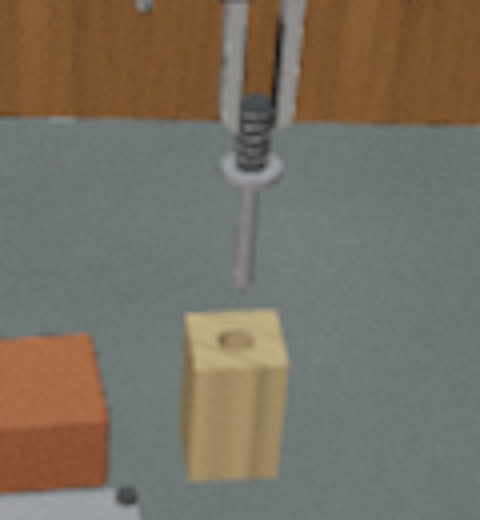

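```bash
cat > chk.py <<'E'
from h import *
def chk(k,tcp,off=100.8,z=4,h=65):
    tcp=np.array(tcp)/1000
    tiles=[]
    for n in ["wrist","scene","side"]:
        c=np.load(f"{n}{k}.npy",allow_pickle=True).item(); im=c["img"]
        t=np.array(tcp)-[0,0,off/1000]; u,v=map(int,proj(c,t+[0,0,.05]))
        u0,v0=max(0,u-h),max(0,v-h)
        cr=cv2.resize(im[v0:v0+2*h,u0:u0+2*h],None,fx=z,fy=z,interpolation=cv2.INTER_CUBIC)
        for dz in (0,.03,.06,.09,.096,.142):
            p=np.array(proj(c,t+[0,0,dz])); q=((p-[u0,v0]+.5)*z).astype(int)
            print(n,dz,p.round(1)); cv2.circle(cr,tuple(int(a) for a in q),2,(0,255,0),-1)
        tiles.append(cv2.resize(cr,(380,380)) if cr.shape[0]!=cr.shape[1] else cv2.resize(cr,(380,380)))
    cv2.imwrite(f"pics/chk{k}.png",np.hstack(tiles[:2])); cv2.imwrite(f"pics/chk{k}b.png",tiles[2])
E
python3 -c "
from chk import *
chk(12,[453.7,-340.1,243.8])"
```

```text
wrist 0 [319.  229.9]
wrist 0.03 [318.9 240.1]
wrist 0.06 [318.7 252.6]
wrist 0.09 [318.6 268.4]
wrist 0.096 [318.5 272. ]
wrist 0.142 [318.1 308. ]
scene 0 [121.2 298.5]
scene 0.03 [115.5 288.6]
scene 0.06 [109.4 278. ]
scene 0.09 [102.9 266.8]
scene 0.096 [101.5 264.5]
scene 0.142 [ 90.6 245.5]
side 0 [377.4 134.9]
side 0.03 [378.2 125.6]
side 0.06 [379. 116.]
side 0.09 [379.8 106. ]
side 0.096 [380. 104.]
side 0.142 [381.3  87.9]
```

View pics/chk12.png

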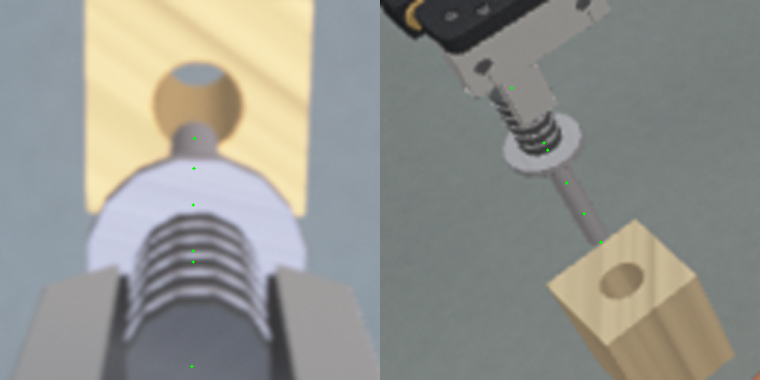

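View pics/chk12b.png

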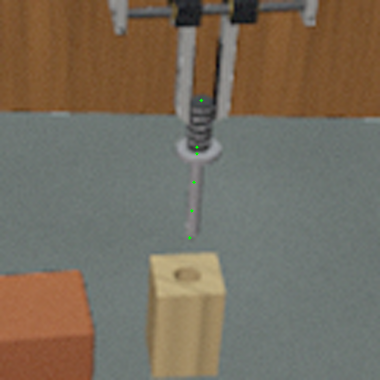

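jog_arm([
  [[10, 17, 0], [0, 0, 0], 15],
  [[25, 44, 0], [0, 0, 0], 15],
  [[42, 74, 0], [0, 0, 0], 15],
  [[59, 104, 0], [0, 0, 0], 15],
  [[76, 134, 0], [0, 0, 0], 15],
])

```text
time_s: 13.27
ee_pos: [0.5302, -0.2048, 0.2442]
eef_rot: [-3.14, -0.001, 1.698]
force: [-0.3, 0.0, -1.3]
grip_width: 0.0211
```

jog_arm([
  [[17, 30, 0], [0, 0, 0], 15],
  [[31, 55, 0], [0, 0, 0], 15],
  [[42, 74, 0], [0, 0, 0], 15],
  [[48, 83, 0], [0, 0, 0], 15],
  [[48, 84, 0], [0, 0, 0], 15],
])

```text
time_s: 13.68
ee_pos: [0.5785, -0.1209, 0.2443]
eef_rot: [-3.14, -0.001, 1.701]
force: [0.2, -0.5, -1.1]
grip_width: 0.0208
```

jog_arm([
  [[0, 0, 0], [0, 0, 0], 15],
  [[0, 0, 0], [0, 0, 0], 15],
  [[0, 0, 0], [0, 0, 0], 15],
  [[0, 0, 0], [0, 0, 0], 15],
  [[0, 0, 0], [0, 0, 0], 15],
])

```text
time_s: 14.1
ee_pos: [0.5778, -0.1231, 0.2456]
eef_rot: [3.141, 0.0, 1.698]
force: [-0.3, 0.2, -1.3]
grip_width: 0.0212
```

Run:
```python
from chk import *
st()
o=ctrl.get_obs()
for n in ["wrist","scene","side"]:
    c=cam(n); cv2.imwrite(f"pics/{n}13.png",c["img"]); np.save(f"{n}13.npy",c,allow_pickle=True)
st()
chk(13,o["ee_pos"]*1000,h=65)
w=np.load("wrist13.npy",allow_pickle=True).item();print("guide px",proj(w,[.5784,-.1221,.107]))
```

```text
t 14.1 pos [ 577.8 -123.1  245.6] rot [1.7999e+02 1.0000e-02 9.7270e+01] F [-0.3  0.2 -1.3] w 21.2
t 14.25 pos [ 577.9 -122.6  245.6] rot [179.99   0.    97.3 ] F [ 0.3  0.1 -1.8] w 21.1
wrist 0 [319.1 229.9]
wrist 0.03 [319.  240.2]
wrist 0.06 [318.9 252.8]
wrist 0.09 [318.8 268.6]
wrist 0.096 [318.7 272.3]
wrist 0.142 [318.5 308.5]
scene 0 [264.3 272.2]
scene 0.03 [263. 262.]
scene 0.06 [261.6 251.2]
scene 0.09 [260.1 239.7]
scene 0.096 [259.8 237.3]
scene 0.142 [257.4 218. ]
side 0 [327.9 185.2]
side 0.03 [327.8 175.7]
side 0.06 [327.8 165.8]
side 0.09 [327.8 155.6]
side 0.096 [327.8 153.5]
side 0.142 [327.7 137. ]
guide px (np.float64(320.05389860446155), np.float64(218.27999695959755))
```

View pics/chk13.png

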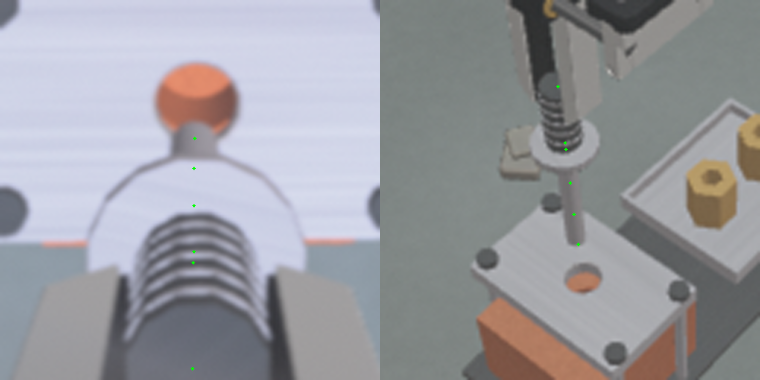

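View pics/chk13b.png

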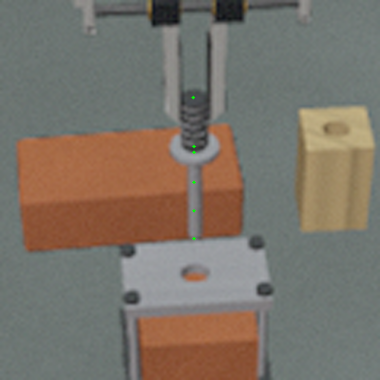

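jog_arm([
  [[0, 0, -10], [0, 0, 0], 15],
  [[0, 0, -20], [0, 0, 0], 15],
  [[0, 0, -30], [0, 0, 0], 15],
  [[0, 0, -30], [0, 0, 0], 15],
  [[0, 0, -30], [0, 0, 0], 15],
])

```text
time_s: 14.67
ee_pos: [0.5777, -0.1222, 0.2146]
eef_rot: [-3.14, -0.001, 1.699]
force: [-0.6, 0.4, -0.9]
grip_width: 0.021
```

Run:
```python
from chk import *
st()
o=ctrl.get_obs()
for n in ["wrist","scene","side"]:
    c=cam(n); cv2.imwrite(f"pics/{n}14.png",c["img"]); np.save(f"{n}14.npy",c,allow_pickle=True)
st()
chk(14,o["ee_pos"]*1000,h=40)
```

```text
t 14.67 pos [ 577.7 -122.2  214.6] rot [-1.7991e+02 -4.0000e-02  9.7330e+01] F [-0.6  0.4 -0.9] w 21.0
t 14.82 pos [ 578.2 -122.4  216. ] rot [1.7996e+02 2.0000e-02 9.7320e+01] F [-1.  -0.2 -1.5] w 21.2
wrist 0 [319.3 230. ]
wrist 0.03 [319.2 240.2]
wrist 0.06 [319.  252.8]
wrist 0.09 [318.8 268.7]
wrist 0.096 [318.8 272.3]
wrist 0.142 [318.3 308.4]
scene 0 [265.9 281.9]
scene 0.03 [264.7 272.2]
scene 0.06 [263.4 262. ]
scene 0.09 [262.  251.3]
scene 0.096 [261.8 249. ]
scene 0.142 [259.5 230.9]
side 0 [327.9 194.9]
side 0.03 [327.9 185.8]
side 0.06 [327.9 176.3]
side 0.09 [327.8 166.4]
side 0.096 [327.8 164.4]
side 0.142 [327.8 148.5]
```

View pics/chk14.png

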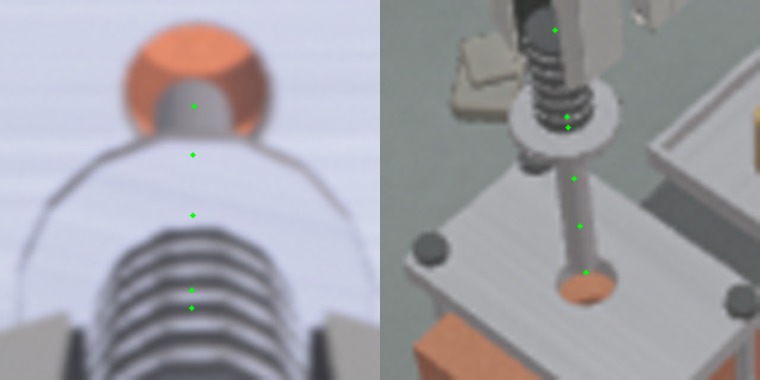

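View pics/chk14b.png

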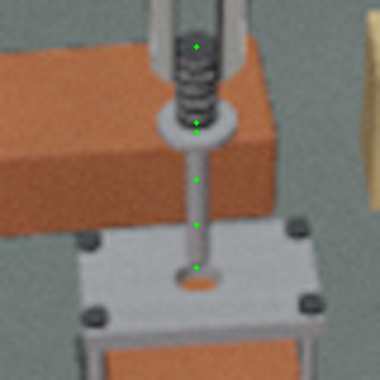

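jog_arm([
  [[0, 0, -8], [0, 0, 0], 15],
  [[0, 0, -18], [0, 0, 0], 15],
  [[0, 0, -28], [0, 0, 0], 15],
  [[0, 0, -36], [0, 0, 0], 15],
  [[0, 0, -40], [0, 0, 0], 15],
])

```text
time_s: 15.23
ee_pos: [0.5775, -0.1222, 0.1736]
eef_rot: [-3.139, -0.001, 1.699]
force: [0.3, 0.5, -1.5]
grip_width: 0.0207
```

jog_arm([
  [[0, 0, -8], [0, 0, 0], 15],
  [[0, 0, -16], [0, 0, 0], 15],
  [[0, 0, -22], [0, 0, 0], 15],
  [[0, 0, -26], [0, 0, 0], 15],
  [[0, 0, -26], [0, 0, 0], 15],
])

```text
time_s: 15.65
ee_pos: [0.5777, -0.1223, 0.1485]
eef_rot: [-3.14, -0.001, 1.699]
force: [0.0, 0.2, -0.7]
grip_width: 0.021
```

jog_arm([
  [[0, 0, 0], [0, 0, 0], 15],
  [[0, 0, 0], [0, 0, 0], 15],
  [[0, 0, 0], [0, 0, 0], 15],
  [[0, 0, 0], [0, 0, 0], 15],
  [[0, 0, 0], [0, 0, 0], 15],
])

```text
time_s: 16.07
ee_pos: [0.5781, -0.1224, 0.1498]
eef_rot: [3.141, 0.0, 1.699]
force: [-0.8, 0.5, -1.4]
grip_width: 0.021
```

Run:
```python
from chk import *
st()
o=ctrl.get_obs()
for n in ["wrist","scene","side"]:
    c=cam(n); cv2.imwrite(f"pics/{n}15.png",c["img"]); np.save(f"{n}15.npy",c,allow_pickle=True)
st()
chk(15,o["ee_pos"]*1000,h=50)
```

```text
t 16.07 pos [ 578.1 -122.4  149.8] rot [1.7998e+02 1.0000e-02 9.7320e+01] F [-0.8  0.5 -1.4] w 21.0
t 16.22 pos [ 578.1 -122.3  149.7] rot [179.99   0.    97.33] F [-0.1  0.3 -1.4] w 20.9
wrist 0 [319.  229.9]
wrist 0.03 [319.  240.2]
wrist 0.06 [318.9 252.8]
wrist 0.09 [318.8 268.6]
wrist 0.096 [318.7 272.3]
wrist 0.142 [318.5 308.5]
scene 0 [268.4 301.1]
scene 0.03 [267.3 292.6]
scene 0.06 [266.2 283.5]
scene 0.09 [265. 274.]
scene 0.096 [264.7 272. ]
scene 0.142 [262.7 256.1]
side 0 [327.8 213.7]
side 0.03 [327.8 205.1]
side 0.06 [327.8 196.3]
side 0.09 [327.7 187.2]
side 0.096 [327.7 185.4]
side 0.142 [327.7 170.6]
```

View pics/chk15.png

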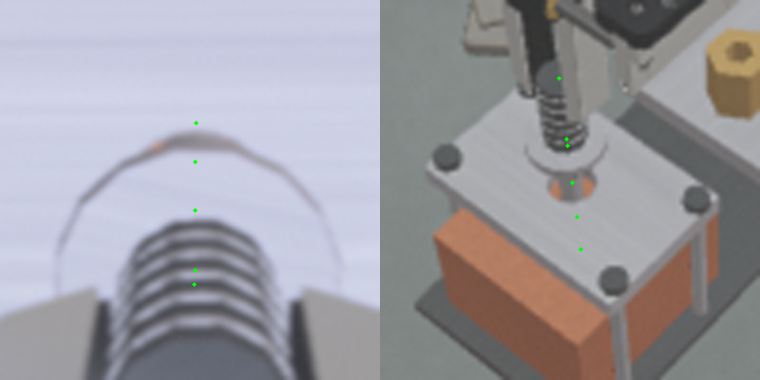

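View pics/chk15b.png

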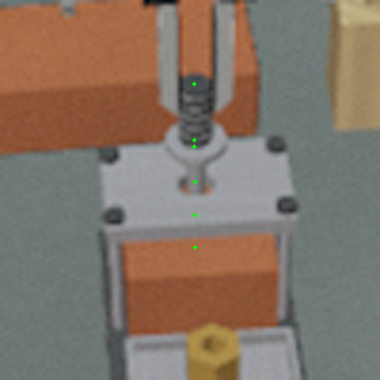

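View pics/scene15.png

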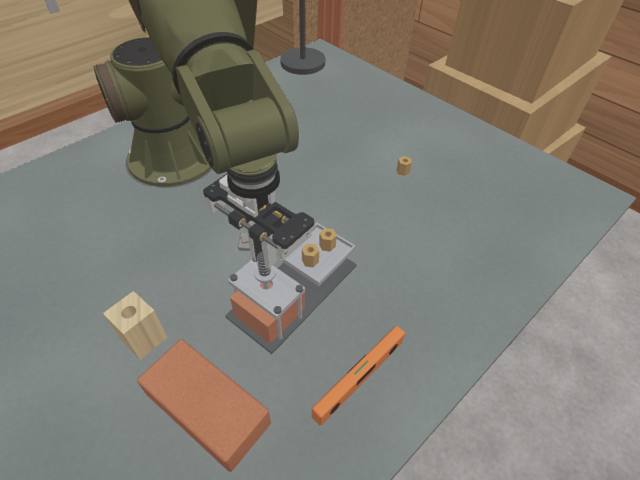

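jog_arm([
  [[0, 0, -1], [0, 0, 0], 15],
  [[0, 0, -1], [0, 0, 0], 15],
  [[0, 0, -1], [0, 0, 0], 15],
  [[0, 0, -1], [0, 0, 0], 15],
  [[0, 0, -1], [0, 0, 0], 15],
])

```text
time_s: 16.63
ee_pos: [0.578, -0.1223, 0.1486]
eef_rot: [3.142, 0.0, 1.699]
force: [-0.2, 0.4, -1.6]
grip_width: 0.0211
```

jog_arm([
  [[0, 0, 0], [0, 0, 0], 15],
  [[0, 0, 0], [0, 0, 0], 15],
  [[0, 0, 0], [0, 0, 0], 15],
  [[0, 0, 0], [0, 0, 0], 15],
  [[0, 0, 0], [0, 0, 0], 15],
])

```text
time_s: 17.05
ee_pos: [0.578, -0.1223, 0.1485]
eef_rot: [-3.142, -0.0, 1.699]
force: [-0.1, -0.2, -1.3]
grip_width: 0.0207
```

Run:
```python
from h import *
st(); print(np.abs(ctrl.get_obs()["joint_vel"]).max())
print(ctrl.hand_in())
```

```text
t 17.05 pos [ 578.  -122.3  148.5] rot [-180.     -0.     97.33] F [-0.1 -0.2 -1.3] w 20.7
0.0013911903111065585
the job is handed in; nothing more can be done
None
```

I set two nuts upright in the ballast pan and left the third on the bench. I then lifted the rod out of its stand and lowered it upright through the guide hole. I handed the job in at 17.05 s, with the gripper still holding the rod.

- **Position:** the tool is at (578.0, -122.3) mm. I measured the guide centre at (578.4, -122.1) mm, so the rod is centred to about 0.5 mm. The camera calibration is only good to about 2 mm.
- **Depth:** I worked out the tip height as about z = 48 mm, which is about 25 mm into the brick. It comes from the height at which I gripped the rod; I could not see the tip inside the brick.
- **Hanging free and still:** the force reading was about 1.3 N downward, close to the rod's weight, with almost nothing sideways. The joints were essentially at rest. No force during the lowering suggested the rod touched the rig.
- **Bystanders:** in the last pictures the level, the whole brick and the chip look unmoved.

No check failed. The measurements of the guide centre, from the fixed cameras, the wrist camera and the plate's edges, agreed to about 3 mm.

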